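# Take the top slide from the rack and lay it on the viewing stage

## Robot

A 6-joint arm with a two-finger parallel gripper is mounted at the origin on the work surface. World frame = base frame: x ahead of the robot, y to its left, z up, the work surface at z = 0. Lengths are in m, angles in rad, forces in N, time in s.
With the tool pointing down it reaches from about 0.375 to 0.9 m from the base axis. Payload 3.1 kg.
Tool frame: the origin (TCP) lies at the centre of the arm's flange, where the gripper is bolted on; the fingertips stand 182 mm ahead of it and the grasp point (between the pads) lies 164 mm ahead of it; z points along the fingers, y is the line along which they close (so a half turn about z gives the same grasp; the last joint's range is limited). The gripper opens to 87 mm and grips with 3 to 60 N. Pads are 19 mm wide; open, the fingers measure 117 mm over their backs; the gripper's body (75 mm by 190 mm) begins 51 mm behind the grasp point.
Start: joints at [-1.528, 0.527, 1.433, -0, 1.181, -0.178], TCP at [0.138, -0.61, 0.405] pointing down, gripper open.
Joint ranges: [-3.08, 3.08], [-0.75, 2.2], [0.22, 2.44], [-1.43, 4.57], [0, 2.65], [-2.85, 2.85]. Speed limits (rad/s): [2.79, 2.79, 3.14, 3.14, 3.14, 3.14].

## Interface

Orientations are given as a unit quaternion [x, y, z, w].
In Python, from rig import * gives the robot as it stands.
- The arm moves only by the tool move_arm, never from a script. Its argument "commands" is a list that holds one entry, the list of rows, each a list of 6 numbers: the shift along the tool's x, y, z in units of 40 mm (1.0 is 40 mm), then the turn, a rotation vector about the tool's x, y, z in rad. A call has 1 to 12 rows; each row is the pose to reach, as a shift and turn from the pose commanded when the call began, along the tool's axes at that moment; what a row does not reach only later rows make up. A row lasts 1/8 s, in which the tool goes at most 62.5 mm and 10.7 degrees, less where a joint would pass 70% of its speed; a pose out of reach is approached as far as the arm can. A call with a gripper value outside its range is refused whole. "claw" is the closure, from -1 (fully open) to 1 (shut), so that 0 is half open, set as the call begins (left out, the last holds). The fingers move at their own pace and stop on an object; "squeeze" is the grip in N (left out, the last holds). Time passes only in rows, so rows that repeat a pose let the fingers close. It gives the time, the measured TCP pose, the force, the opening and the grip force at its end, in the units of the state.
- get_obs(): the state, without advancing time (a new reading comes with each control period).
- camera(name): name is "scene" or "side" or "wrist"; returns a dict with "pixels" (400x640x3 uint8, blue, green, red), "range_z" (400x640 float32, m along the optical axis (not along the pixel's ray), 0 where there is no reading), "camera_matrix" (3x3 intrinsics, pixels), "extrinsics" (4x4, takes a point from world to camera coordinates). Camera axes: x right, y up, looking along -z (the intrinsics and any distortion apply to the point x, -y, -z); pixel columns grow to the right and rows downward; lengths in m; the calibration is good to about 2 mm. The wrist camera is an equidistant fisheye: a pixel r from the principal point sees the ray r / f radians off the axis. A picture is of the moment at which its call begins.
- hand_in(): hands the job in; it is judged then, once.
The state is a dict: "time": time; "q": joint angles; "joint_velocities": joint speeds; "joint_torque": joint torques, N m; "position": TCP position; "tool_rot": TCP orientation; "ft_force": force on the tool from outside, world axes, zero at the start; "moment": the same for the moment, N m; "grip_width": finger opening in m; "grip_force": force on a finger pad.
Only numpy, scipy, OpenCV 4.12 (cv2) and the standard library are available. Lean on these libraries where they do the work, as an engineer would, in place of code of your own. Each camera call takes 0.05 s, during which the arm holds its last target. There are 200 camera calls.

## Task

A lens barrel lies across the top of a stack of glass slides in the rack on the raised stand: first lay the barrel in the twin V-block cradle, so that it rests in both grooves, about centred on the pair, and is let go. Then slide the top slide alone out of the rack's open end until it overhangs the stand's edge by at least 25 mm, pinch it there, and lay it flat on the viewing stage between the two side cheeks, its far end within about 10 mm of the brass end stop. Leave the two lower slides in the rack and do not disturb the other things on the table.

Things in the scene. Friction and masses are not known exactly. Their poses are not given: they have to be found in the camera images.
- slide_top_center (a point): Centre (half-way up) of the stack's top slide: flat solid wooden frame with three glass panes, 150 mm long (x), 62 wide (y), 6 thick, about 80 g. Starts lying in the rack on two like it, its upper face 63 mm above the table. In the rack its long sides are hidden by rails, so a grip across its width is free only where it overhangs the edge.
- slide_mid_center (a point): Centre of the slide just under the top one, same size and axes. It stays in the rack.
- slide_low_center (a point): Centre of the lowest slide of the three, same size and axes. It stays in the rack.
- barrel_center (a point): Centre of the lens barrel: a plain dark cylinder with brass bands, 36 mm in diameter, 90 mm long, about 160 g. Its y axis is the cylinder's axis; either end is the same. It starts lying across the top slide, roughly square to the slide's length, free to roll. It may be gripped anywhere along its middle.
- stand_edge (a point): Middle of the open edge of the raised stand, 57 mm above the table (level with the top slide's underside). -x points outward, the way the top slide is slid out; +x back along the rack. The stand fills x = 0 to 164 mm. At the start the top slide's centre is at x = 77 to 87 mm. Outside the edge there is only the table below. Friction everywhere is plain and dry, about 0.6.
- stand: The fixed stand with the rack, 164 mm long (x), 126 wide (y), top 45 mm above the table; origin at its foot's centre, open edge at -x. Two side rails along it: inner faces 68 mm apart, 14 thick, tops 62 mm above the table. A 4 mm thick lip at each end, 55 mm above the table, holds the two lower slides (up to 3 mm of play); the top slide's underside is 2 mm higher and clears both.
- cradle_seat (a point): Where the barrel's centre lies when it rests in the cradle, 51.5 mm above the table; y axis along the grooves. Fixed cradle: base plate 70 x 96 x 8 mm and two V-blocks, each 16 mm long, filling 20 to 36 mm either side of the point in y, so fingers at the barrel's middle fit between them. 90 degree grooves, lowest line 26 mm, tops about 50 mm above the table, mouth 45 mm wide.
- stage_seat (a point): Where the slide's centre lies when it is flat on the viewing stage with its far end 2 mm from the stop, 43 mm above the table; slide's length along x, +x to the stop. In this frame the stage's platform runs from x = -23 to +77 mm (face of the stop), so the slide's near end overhangs it by 52 mm, free for fingers. The near end faces roughly to the robot.
- stage: The fixed viewing stage: dark platform with a white panel, top 40 mm above the table, two side cheeks along its whole length (10 mm high, 8 thick, inner faces 72 mm apart) and a brass end stop 18 mm high across its +x end. Same axes as its seat; origin at its foot.
- canister: Bystander: upright cardboard canister, green below, 64 mm across and 72 mm high, origin at its foot.
- lens_ring: Bystander: dark steel ring lying flat, 48 mm across, 12 mm high, origin at its underside.
- dust_brush: Bystander: brush lying on the table, 150 mm long.
- short_tube: Bystander: dark steel tube standing upright, 32 mm across, 45 mm high, origin at its foot.
- screwdriver: Bystander: screwdriver lying on the table, 150 mm long.
- tin: Bystander: low steel can, 64 mm across, 50 mm high, origin at its foot.

How it is judged:
On the way, in this order (a step that is already met when the one before it is completed fails the run):
1. the barrel rests in both V-grooves, let go (x of barrel_center in the frame of cradle_seat between -0.004 and 0.004 m and y of barrel_center in the frame of cradle_seat between -0.014 and 0.014 m and z of barrel_center in the frame of cradle_seat between -0.003 and 0.003 m and angle between the y axis of barrel_center and the y axis of cradle_seat, either way round below 0.07 rad and contact force between the fingers and barrel below 0.1 N), for 0.2 s.
2. the top slide, still in the rack, overhangs the stand's edge by at least 20 mm (x of slide_top_center in the frame of stand_edge between 0 and 0.055 m and y of slide_top_center in the frame of stand_edge between -0.006 and 0.006 m and z of slide_top_center in the frame of stand_edge between 0 and 0.005 m and angle between slide_top_center's own z axis and vertical below 0.05 rad), for 0.2 s.
At the end, for the whole second after the job is handed in: Top slide at rest flat on the stage between the cheeks (7 mm sideways, 0.04 rad level, far end within 14 mm of the stop); barrel at rest in both V-grooves (14 mm along them, 0.07 rad); both lower slides still in the rack (moved under 12 mm) (x of slide_top_center in the frame of stage_seat between -0.012 and 0.004 m and y of slide_top_center in the frame of stage_seat between -0.007 and 0.007 m and z of slide_top_center in the frame of stage_seat between -0.003 and 0.003 m and angle between slide_top_center's own z axis and vertical below 0.04 rad and angle between the x axis of slide_top_center and the x axis of stage_seat, either way round below 0.14 rad and linear speed of each of slide_top, barrel below 0.01 m/s and x of barrel_center in the frame of cradle_seat between -0.004 and 0.004 m and y of barrel_center in the frame of cradle_seat between -0.014 and 0.014 m and z of barrel_center in the frame of cradle_seat between -0.003 and 0.003 m and angle between the y axis of barrel_center and the y axis of cradle_seat, either way round below 0.07 rad and distance of each of slide_mid_center, slide_low_center from where it was at the start of the episode below 0.012 m); the robot touches nothing.
It fails at once if a bystander is moved by 25 mm or more (distance of any of canister, lens_ring, dust_brush, short_tube, screwdriver, tin from where it was at the start of the episode above 0.025 m).
It fails at once if a lower slide is pulled from the rack (distance of any of slide_mid_center, slide_low_center from where it was at the start of the episode above 0.03 m).
It also fails if it takes over 67 s, if anything falls off the work surface, if the arm or the gripper's body presses on something with over 40 N, if the wrist force passes 120 N, or if a joint passes its speed limit or range.

## Working session

There is one attempt and no reset: what is moved stays moved. The work goes in short steps, Python scripts to look and compute and a tool call to move; the robot and the scene stay as the last step left them, time stands still between calls to the robot, and variables do not carry over. Pictures are saved under pics/ and viewed, at most 10 in all, crops included, and the job is handed in when it is done.

Besides the shell and the picture viewer there is one more tool, called as name([rows], argument=value, ...), one row to a line, values as JSON. move_arm: Moves the arm, as the interface text tells. Its arguments: {"type":"object","properties":{"commands":{"type":"array","items":{"type":"array","items":{"type":"array","items":{"type":"number"}}}},"claw":{"type":"number"},"squeeze":{"type":"number"}},"required":["commands"]}

```bash
mkdir -p pics; ls
cat > h.py <<'E'
from rig import *
import numpy as np, cv2
from scipy.spatial.transform import Rotation as R
def snap(n):
    c=camera(n); np.savez('pics/%s.npz'%n,**c); return c
def cloud(c):
    # pinhole cams: world point per pixel
    K=c['camera_matrix'];z=c['range_z'];h,w=z.shape
    u,v=np.meshgrid(np.arange(w),np.arange(h))
    p=np.stack([(u-K[0,2])/K[0,0]*z,-(v-K[1,2])/K[1,1]*z,-z],-1)
    E=c['extrinsics']; return (p-E[:3,3])@E[:3,:3]
E
python3 - <<'E'
from h import *
o=get_obs(); print({k:np.round(v,3) for k,v in o.items()})
for n in ('scene','side'):
    c=snap(n); cv2.imwrite('pics/%s1.png'%n,c['pixels']); print(c['camera_matrix'],c['extrinsics'])
    print(sorted(c.keys()))
E
```

```text
pics
{'time': np.float64(0.0), 'q': array([-1.527,  0.528,  1.434, -0.   ,  1.181, -0.179]), 'joint_velocities': array([ 0.001, -0.   ,  0.001, -0.002, -0.   , -0.   ]), 'joint_torque': array([-2.0000e-03, -4.4005e+01, -1.7659e+01,  6.3000e-02,  5.8000e-02,
       -0.0000e+00]), 'position': array([ 0.138, -0.609,  0.404]), 'tool_rot': array([ 0.994,  0.111,  0.   , -0.001]), 'ft_force': array([-0.006, -0.194,  0.329]), 'moment': array([ 0.039, -0.019,  0.009]), 'grip_force': np.float64(0.0), 'grip_width': np.float64(0.087)}
[[460.34147277   0.         322.41660629]
 [  0.         460.34147277 195.70798461]
 [  0.           0.           1.        ]] [[-0.60563627  0.7956096   0.01449412  0.31819569]
 [-0.62131793 -0.4841846   0.6160595   0.34037095]
 [ 0.49716068  0.36410252  0.78756626 -1.37246539]
 [ 0.          0.          0.          1.        ]]
['camera_matrix', 'extrinsics', 'pixels', 'range_z']
[[438.50987775   0.         321.34436868]
 [  0.         438.50987775 201.78650515]
 [  0.           0.           1.        ]] [[ 9.27572131e-01 -3.73643172e-01 -8.49960568e-04 -5.56335694e-01]
 [ 1.74395071e-01  4.30923096e-01  8.85376555e-01 -1.95499417e-01]
 [-3.30448637e-01 -8.21398847e-01  4.64873782e-01 -7.81910756e-01]
 [ 0.00000000e+00  0.00000000e+00  0.00000000e+00  1.00000000e+00]]
['camera_matrix', 'extrinsics', 'pixels', 'range_z']
```

View pics/scene1.png

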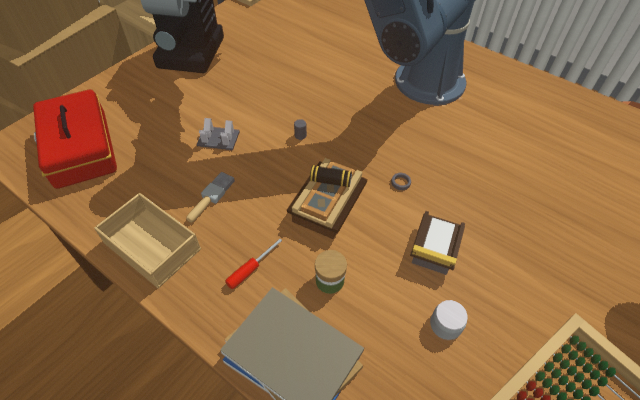

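View pics/side1.png

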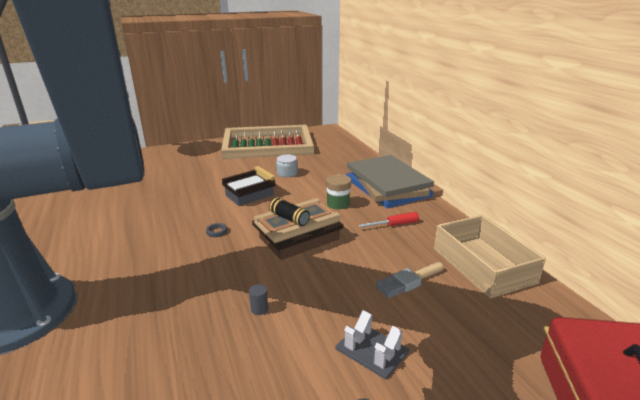

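Run:
```python
from h import *
# top-view height map, 1.25mm per px; x 0.25..0.95 -> up, y -> left
P=[];C=[]
for n in ('scene','side'):
    c=np.load('pics/%s.npz'%n); p=cloud(c)[c['range_z']>0]; P.append(p);C.append(c['pixels'][c['range_z']>0])
    g=p[abs(p[:,2])<.01]; print(n,len(p),len(g),np.median(g[:,2]),p.min(0),p.max(0))
P=np.vstack(P);C=np.vstack(C);np.savez('pics/cl.npz',P=P,C=C)
m=(P[:,2]>.004)&(P[:,2]<.12)&(np.hypot(P[:,0],P[:,1])>.25)
h,e=np.histogramdd(P[m][:,:2],bins=[np.arange(-.2,1.1,.1),np.arange(-.9,1,.1)])
print(h.astype(int))
```

```text
scene 254999 155104 0.0012966486668862212 [-1.48108993 -2.01535482 -0.76507421] [1.39151044 0.73841234 0.37551699]
side 254983 105101 -0.0010677591358444764 [-0.55872452 -0.58099447 -0.55381905] [1.70881765 2.38757439 0.51079483]
[[   0    0    0   31   68   73    7    0    0    0   16   94  113  117
    75    0    0    0]
 [   0    1   49   64   67   89   34    0    0    0    0   59  110  111
   104    0    0    0]
 [   0   79   87   82   74   72   39    0    0    0    0   57  106  110
   146   12    0    0]
 [   0   22   66   70   80   76   67   11    0    0    6   78   97  100
   106   36    0    0]
 [   0    0  365   92   64   69   65   71   38   41   57   82   99   96
    97   84    0    0]
 [   0    3  330  831   60   54   64   58   50   66  289   69   67   81
   101   85    0    0]
 [   0   41  618  304   45   47   51  743  371  757  175  897  595   74
   155  125   11    0]
 [   0   33   36   44   49 2590  728   46 1595 2602  106 1268 1044   58
  1082 2374  493    2]
 [   0   15  124   43   37  115  545  524  436 1580  705   58 1034  613
  1640  847  237    0]
 [   0    1  690 4371 2498   22  166  714   84  405 1496   65   54   41
   528  112  225    0]
 [   0   18  425 2265 3038   19 3562 2659  193  979 3420 3756  451    1
     0   31   43    0]
 [   0    4   28  109  269   16 1903 1971   19  327 2513 1869   39    0
     0    0    0    0]]
```

Run:
```python
from h import *
s=np.load('pics/scene.npz');Q=cloud(s)
for n,u,v in [('barrel',332,176),('cradle',218,140),('stage',440,237),('standbase',330,195),('tube',300,129),('ring',400,181),('can',330,262),('tin',450,315),('sd',260,262),('brush',215,190)]:
    print(n,np.round(Q[v,u],3))
d=np.load('pics/cl.npz');P,C=d['P'],d['C']
img=np.zeros((500,800,3),np.uint8)
m=(P[:,2]>-.01)&(P[:,2]<.12);P,C=P[m],C[m]
o=np.argsort(P[:,2]);P,C=P[o],C[o]
# also height-color
u=((.35-P[:,1])*1000).astype(int);v=((.85-P[:,0])*1000).astype(int)
k=(u>0)&(u<799)&(v>0)&(v<499)
for a in (0,1):
  for b in (0,1): img[v[k]+a,u[k]+b]=C[k]
for i in range(0,800,50):cv2.putText(img,str(round((350-i)/10)),(i,8),0,.3,(255,255,255));cv2.line(img,(i,10),(i,14),(255,255,255))
for i in range(0,500,50):cv2.putText(img,str(round((850-i)/10)),(0,i+4),0,.3,(255,255,255))
cv2.imwrite('pics/top.png',img)
```

```text
barrel [0.543 0.038 0.096]
cradle [ 0.566 -0.311  0.009]
stage [0.5   0.296 0.04 ]
standbase [0.567 0.052 0.062]
tube [ 0.427 -0.148  0.04 ]
ring [0.39  0.135 0.006]
can [0.708 0.157 0.073]
tin [0.651 0.396 0.052]
sd [0.766 0.015 0.001]
brush [ 0.695 -0.188  0.023]
```

View pics/top.png

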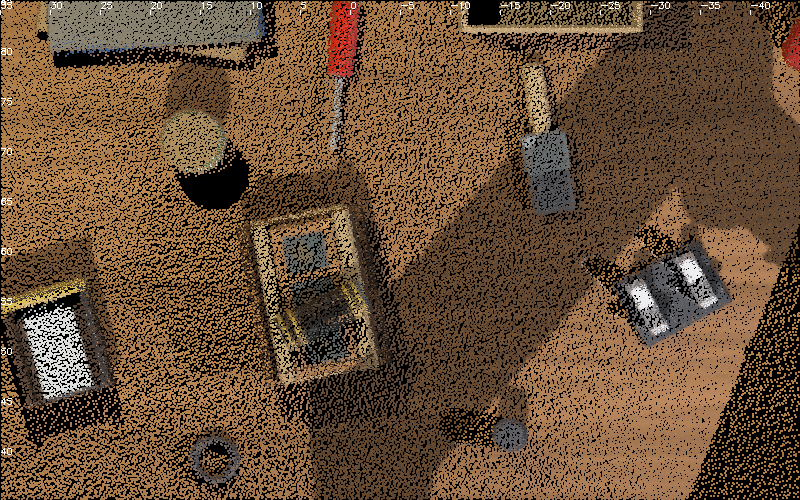

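Run:
```python
from h import *
for n in('scene','side'):
    c=np.load('pics/%s.npz'%n);p=cloud(c);p=p[c['range_z']>0]
    def near(x,y,r,a,b): 
        return p[(np.hypot(p[:,0]-x,p[:,1]-y)<r)&(p[:,2]>a)&(p[:,2]<b)]
    def rect(nm,q,axis=None):
        if len(q)<10: print(n,nm,'few');return
        (cx,cy),(w,h),a=cv2.minAreaRect((q[:,:2]*1000).astype(np.float32)); print(n,nm,len(q),'c',round(cx,1),round(cy,1),'wh',round(w,1),round(h,1),'ang',round(a,1),'zmed',round(np.median(q[:,2])*1000,1))
    rect('stand56-68',near(.56,.035,.13,.056,.068))
    rect('standbody>20',near(.56,.035,.13,.02,.068))
    b=near(.54,.03,.09,.075,.12);rect('barrel',b);b=b[b[:,2]>.09];
    m=b.mean(0);_,s,V=np.linalg.svd(b-m);print('barrel top line',m,V[0],s,b[:,2].max())
    rect('cradle base',near(.56,-.325,.08,.004,.012)); rect('cr 20-55',near(.56,-.325,.08,.02,.06))
    q=near(.56,-.325,.08,.045,.056);rect('cr tops',q)
    rect('stage40',near(.5,.3,.1,.037,.043));rect('stage all',near(.5,.3,.1,.03,.065));rect('stop',near(.5,.3,.1,.054,.064));rect('stage>46',near(.5,.3,.1,.046,.064))
a=cv2.imread('pics/scene1.png')[150:245,275:380];b=cv2.imread('pics/scene1.png')[105:160,180:260]
c=cv2.imread('pics/side1.png')[190:260,240:355]
f=lambda i,w,h:cv2.resize(i,(w,h),interpolation=cv2.INTER_CUBIC)
cv2.imwrite('pics/crop1.png',np.hstack([f(a,398,360),f(c,400,360)]))
```

```text
scene stand56-68 1859 c 554.7 37.2 wh 168.3 97.7 ang 11.2 zmed 63.4
scene standbody>20 2956 c 555.1 37.2 wh 168.3 127.2 ang 10.8 zmed 61.8
scene barrel 641 c 537.3 30.1 wh 34.5 90.1 ang 25.9 zmed 95.4
barrel top line [0.53940295 0.03182056 0.09688206] [-0.43661955  0.89961672 -0.00728857] [0.56656444 0.17262834 0.05437242] 0.10357203387158581
scene cradle base 500 c 554.5 -330.1 wh 131.7 152.4 ang 25.4 zmed 8.6
scene cr 20-55 351 c 557.5 -319.9 wh 57.4 73.3 ang 30.0 zmed 36.1
scene cr tops 69 c 557.9 -319.4 wh 54.5 71.9 ang 29.0 zmed 47.5
scene stage40 1115 c 506.8 294.9 wh 115.4 92.5 ang 15.9 zmed 41.1
scene stage all 2047 c 507.3 294.8 wh 116.9 91.9 ang 15.3 zmed 42.3
scene stop 280 c 510.4 294.3 wh 109.7 87.9 ang 17.4 zmed 58.6
scene stage>46 665 c 508.4 295.1 wh 114.6 88.1 ang 15.5 zmed 52.7
side stand56-68 1220 c 556.0 35.3 wh 164.4 100.8 ang 11.3 zmed 61.2
side standbody>20 2468 c 556.3 35.7 wh 167.1 129.5 ang 10.5 zmed 55.7
side barrel 583 c 534.5 26.6 wh 36.4 93.2 ang 27.2 zmed 91.1
barrel top line [0.53264493 0.02144227 0.09501934] [ 0.46350141 -0.88608238 -0.00494528] [0.48916388 0.12442569 0.03373577] 0.0995574341224068
side cradle base 1329 c 557.6 -322.2 wh 72.1 95.9 ang 28.8 zmed 6.9
side cr 20-55 940 c 556.8 -321.7 wh 56.7 73.8 ang 29.5 zmed 34.4
side cr tops 105 c 555.4 -323.3 wh 52.5 71.3 ang 29.3 zmed 46.3
side stage40 477 c 506.7 291.9 wh 110.8 93.9 ang 15.3 zmed 39.3
side stage all 989 c 507.9 292.9 wh 115.5 97.7 ang 15.3 zmed 40.3
side stop 78 c 556.2 307.1 wh 14.4 89.5 ang 14.8 zmed 56.4
side stage>46 289 c 508.2 293.2 wh 114.3 93.8 ang 13.5 zmed 49.4
```

View pics/crop1.png

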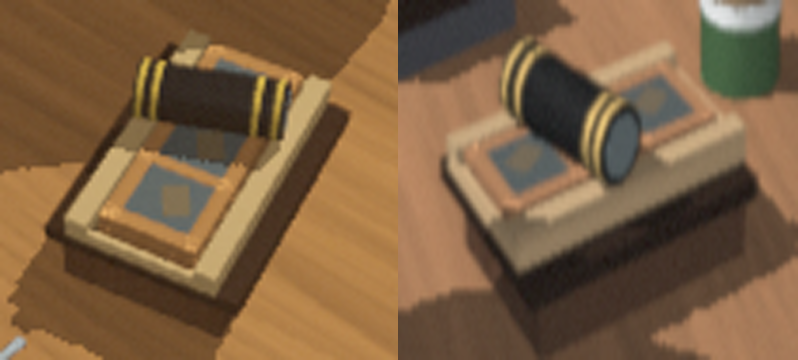

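The side and scene views show the stand near (0.555, 0.037) at yaw 11°, the barrel near (0.536, 0.028) with its axis turned about 26°, the cradle near (0.557, -0.321) at yaw 29° and the stage near (0.508, 0.294) at yaw 15°. The heights agree with the given ones. In the crop both rack ends look alike, so I'll check which is open with the wrist camera.

```bash
cat >> h.py <<'E'
def go(x,y,zg,yaw,o=None):
    """row to bring grasp point to (x,y,zg), tool down, tool-x at yaw deg"""
    o=o or get_obs(); r0=R.from_quat(o['tool_rot']); p0=np.array(o['position'])
    r1=R.from_euler('z',yaw,degrees=True)*R.from_euler('x',180,degrees=True)
    d=r0.inv().apply(np.array([x,y,zg+.164])-p0)/.04; w=(r0.inv()*r1).as_rotvec()
    print('row',np.round(np.r_[d,w],3).tolist())
def st():
    o=get_obs();r=R.from_quat(o['tool_rot']).as_matrix()
    g=np.array(o['position'])+.164*r[:,2]
    print('t',round(float(o['time']),2),'grasp',np.round(g*1000,1),'yaw',round(np.degrees(np.arctan2(r[1,0],r[0,0])),2),'tilt',np.round(r[:2,2],4),'F',np.round(o['ft_force'],1),'w',round(float(o['grip_width'])*1000,1),'gf',round(float(o['grip_force']),1),'q',np.round(o['q'],2))
E
python3 -c "
from h import *
st();go(.536,.0285,.236,116.5)"
```

```text
t 0.1 grasp [ 137.5 -609.1  239.8] yaw 12.71 tilt [-0.0001  0.002 ] F [-0.  -0.2  1.1] w 87.0 gf 0.0 q [-1.53  0.53  1.43 -0.    1.18 -0.18]
row [13.226, -13.365, 0.127, -0.001, -0.002, -1.812]
```

move_arm([
  [[13.22,-13.36,0.1,0,0,-1.81],[13.22,-13.36,0.1,0,0,-1.81],[13.22,-13.36,0.1,0,0,-1.81],[13.22,-13.36,0.1,0,0,-1.81],[13.22,-13.36,0.1,0,0,-1.81],[13.22,-13.36,0.1,0,0,-1.81],[13.22,-13.36,0.1,0,0,-1.81],[13.22,-13.36,0.1,0,0,-1.81],[13.22,-13.36,0.1,0,0,-1.81],[13.22,-13.36,0.1,0,0,-1.81],[13.22,-13.36,0.1,0,0,-1.81],[13.22,-13.36,0.1,0,0,-1.81]],
], claw=-1, squeeze=25)

```text
time: 1.6
position: [0.5356, 0.0284, 0.4006]
tool_rot: [0.527, 0.85, -0.0, -0.0]
ft_force: [0.0, -0.9, 0.1]
grip_width: 0.0868
grip_force: 0.0
```

Run:
```python
from h import *
st();go(.536,.0285,.236,116.5)
c=snap('wrist');print(c['camera_matrix'],c['extrinsics'])
cv2.imwrite('pics/w1.png',c['pixels'])
```

```text
t 1.6 grasp [535.6  28.4 236.6] yaw 116.43 tilt [-0.0002 -0.0003] F [ 0.  -0.9  0.1] w 86.8 gf 0.0 q [-0.16  0.41  1.66 -0.    1.07 -0.62]
row [-0.003, 0.01, 0.014, -0.0, 0.0, -0.001]
[[309.70691629   0.         323.38955534]
 [  0.         309.70691629 201.77631336]
 [  0.           0.           1.        ]] [[ 8.95759322e-01  4.44538844e-01 -6.73693856e-04 -4.92044135e-01]
 [-4.30883778e-01  8.67869213e-01 -2.47269487e-01  2.34955023e-01]
 [-1.09336214e-01  2.21784232e-01  9.68946514e-01 -3.32801413e-01]
 [ 0.00000000e+00  0.00000000e+00  0.00000000e+00  1.00000000e+00]]
```

View pics/w1.png

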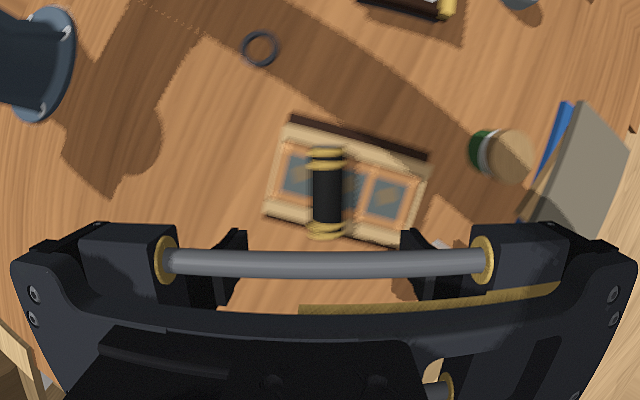

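The wrist view shows the barrel over the stack at about (327,190), between the fingers, and the two rack ends again look alike. I'll fix the barrel more exactly from the wrist depth.

```bash
cat >> h.py <<'E'
def wcloud(c):
    K=c['camera_matrix'];z=c['range_z'];h,w=z.shape
    u,v=np.meshgrid(np.arange(w),np.arange(h))
    a=(u-K[0,2])/K[0,0];b=(v-K[1,2])/K[1,1];t=np.hypot(a,b)+1e-9
    k=np.tan(t)/t*z; E=c['extrinsics']
    return (np.stack([a*k,-b*k,-z],-1)-E[:3,3])@E[:3,:3]
def rect(nm,q):
    (cx,cy),(w,h),a=cv2.minAreaRect((q[:,:2]*1000).astype(np.float32)); print(nm,len(q),'c',round(cx,1),round(cy,1),'wh',round(w,1),round(h,1),'ang',round(a,1),'z',round(np.median(q[:,2])*1000,1))
def near(p,x,y,r,a,b): return p[(np.hypot(p[:,0]-x,p[:,1]-y)<r)&(p[:,2]>a)&(p[:,2]<b)]
E
python3 - <<'E'
from h import *
c=np.load('pics/wrist.npz');p=wcloud(c);m=c['range_z']>0;m[220:]=False;p=p[m]
b=near(p,.536,.028,.07,.072,.11);rect('barrel',b)
t=b[b[:,2]>.093];rect('top',t);mm=t.mean(0);V=np.linalg.svd(t-mm)[2];print(mm,V[0],np.degrees(np.arctan2(V[0][1],V[0][0])),b[:,2].max())
rect('slide/rail',near(p,.555,.037,.11,.056,.068))
rect('top>20',near(p,.555,.037,.11,.03,.068))
E
```

```text
barrel 2650 c 530.4 36.8 wh 36.1 71.8 ang 26.8 z 96.0
top 1898 c 530.0 37.5 wh 28.9 68.0 ang 26.8 z 97.1
[0.52957198 0.03899382 0.0968009 ] [ 4.44470013e-01 -8.95793581e-01 -5.17115803e-04] -63.61056083561185 0.10058279453739227
slide/rail 7990 c 556.1 37.1 wh 164.8 96.9 ang 11.3 z 62.3
top>20 10790 c 555.6 37.9 wh 164.9 124.5 ang 11.0 z 61.9
```

```bash
python3 -c "
from h import *
go(.5347,.0287,.084,116.6)"
```

```text
row [-0.079, -0.175, 3.822, 0.008, -0.002, 0.0]
```

```bash
python3 -c "
from h import *
st();go(.5347,.0287,.084,116.6);st()"
```

```text
t 1.65 grasp [539.6  34.7 236.9] yaw 116.62 tilt [0.0061 0.0051] F [4.2 2.5 0.8] w 87.0 gf 0.0 q [-0.15  0.42  1.65  0.01  1.07 -0.61]
row [-0.079, -0.175, 3.822, 0.008, -0.002, 0.0]
t 1.65 grasp [539.6  34.7 236.9] yaw 116.62 tilt [0.0061 0.0051] F [4.2 2.5 0.8] w 87.0 gf 0.0 q [-0.15  0.42  1.65  0.01  1.07 -0.61]
```

move_arm([
  [[0.02,-0.02,0.8,0,0,0],[0.02,-0.02,1.6,0,0,0],[0.02,-0.02,2.3,0,0,0],[0.02,-0.02,2.8,0,0,0],[0.02,-0.02,2.9,0,0,0],[0.02,-0.02,2.9,0,0,0],[0.02,-0.02,2.9,0,0,0]],
])

```text
time: 2.52
position: [0.5341, 0.0267, 0.2856]
tool_rot: [0.527, 0.85, 0.0, 0.001]
ft_force: [-0.1, -0.3, -0.4]
grip_width: 0.0869
grip_force: 0.0
```

```bash
python3 -c "
from h import *
st();go(.5347,.0287,.084,116.6)"
```

```text
t 2.52 grasp [534.4  26.6 121.6] yaw 116.41 tilt [ 0.0018 -0.0003] F [-0.1 -0.3 -0.4] w 86.9 gf 0.0 q [-0.16  0.58  1.77 -0.    0.79 -0.62]
row [0.04, 0.034, 0.941, 0.001, 0.001, -0.003]
```

move_arm([
  [[0.03,0.02,0.4,0,0,0],[0.03,0.02,0.8,0,0,0],[0.03,0.02,0.92,0,0,0],[0.03,0.02,0.92,0,0,0],[0.03,0.02,0.92,0,0,0]],
])

```text
time: 3.15
position: [0.5341, 0.0282, 0.248]
tool_rot: [0.527, 0.85, 0.0, 0.0]
ft_force: [-0.1, -0.1, -0.5]
grip_width: 0.0867
grip_force: 0.0
```

```bash
python3 -c "
from h import *
st();go(.5347,.0287,.084,116.6)"
```

```text
t 3.15 grasp [534.1  28.2  84. ] yaw 116.42 tilt [ 0.0003 -0.    ] F [-0.1 -0.1 -0.5] w 86.7 gf 0.0 q [-0.16  0.65  1.79  0.    0.71 -0.62]
row [0.004, 0.019, 0.001, 0.0, 0.0, -0.003]
```

move_arm([
  [[0,0,0,0,0,0],[0,0,0,0,0,0],[0,0,0,0,0,0],[0,0,0,0,0,0],[0,0,0,0,0,0],[0,0,0,0,0,0]],
], claw=1, squeeze=20)

```text
time: 3.9
position: [0.534, 0.0282, 0.248]
tool_rot: [0.527, 0.85, 0.0, 0.0]
ft_force: [0.2, -0.5, -0.8]
grip_width: 0.0354
grip_force: 20.1
```

```bash
python3 -c "
from h import *
st()"
```

```text
t 3.9 grasp [534.1  28.2  84. ] yaw 116.41 tilt [0.0003 0.    ] F [ 0.2 -0.5 -0.8] w 35.4 gf 20.1 q [-0.16  0.65  1.79  0.    0.71 -0.62]
```

```bash
python3 -c "
from h import *
go(.557,-.3215,.184,119.2)"
```

```text
row [-8.087, -3.374, -2.5, 0.0, 0.0, -0.049]
```

move_arm([
  [[0,0,-0.5,0,0,0],[0,0,-1.4,0,0,0],[0,0,-2.4,0,0,0],[-1.35,-0.56,-2.5,0,0,-0.01],[-2.7,-1.12,-2.5,0,0,-0.02],[-4.05,-1.69,-2.5,0,0,-0.03],[-5.4,-2.25,-2.5,0,0,-0.04],[-6.7,-2.8,-2.5,0,0,-0.05],[-7.6,-3.17,-2.5,0,0,-0.05],[-8.09,-3.37,-2.5,0,0,-0.05],[-8.09,-3.37,-2.5,0,0,-0.05],[-8.09,-3.37,-2.5,0,0,-0.05]],
])

```text
time: 5.4
position: [0.557, -0.3198, 0.3475]
tool_rot: [0.505, 0.863, 0.001, -0.001]
ft_force: [0.2, -0.2, -1.6]
grip_width: 0.0361
grip_force: 20.0
```

Run:
```python
from h import *
st();go(.557,-.3215,.184,119.2)
c=snap('wrist');cv2.imwrite('pics/w2.png',c['pixels']);st()
p=wcloud(c);p=p[(c['range_z']>0)]
for n,a,b in (('base',.004,.012),('blocks',.02,.053),('tops',.046,.053)): rect(n,near(p,.557,-.3215,.065,a,b))
c=snap('scene');cv2.imwrite('pics/s2.png',c['pixels'])
```

```text
t 5.4 grasp [ 556.7 -319.4  183.5] yaw 119.34 tilt [-0.0015  0.0022] F [ 0.2 -0.2 -1.6] w 36.1 gf 20.0 q [-0.7   0.62  1.44  0.    1.09 -1.21]
row [-0.038, -0.021, -0.012, -0.0, -0.003, 0.002]
t 5.45 grasp [ 556.9 -319.3  183.7] yaw 119.37 tilt [-0.0013  0.0017] F [ 0.1  0.3 -1.1] w 35.3 gf 20.0 q [-0.69  0.62  1.44  0.    1.09 -1.21]
base 978 c 540.6 -291.2 wh 69.9 27.3 ang 28.6 z 7.7
blocks 587 c 541.7 -293.8 wh 55.8 10.1 ang 29.3 z 38.1
tops 74 c 541.8 -293.0 wh 52.2 6.8 ang 29.3 z 47.3
```

View pics/w2.png

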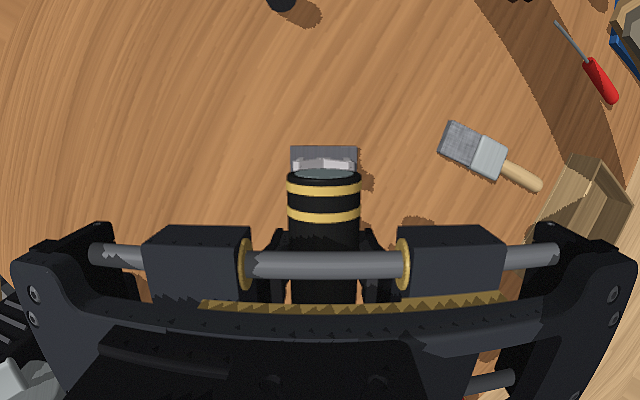

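The wrist view shows the barrel in the fingers over the cradle, whose end is seen at (323,160). Its far edge gives a seat of (0.557, -0.321) at yaw 29°, which agrees with the earlier figure.

move_arm([
  [[-0.02,0,0.8,0,0,0],[-0.02,0,1.6,0,0,0],[-0.02,0,2.2,0,0,0],[-0.02,0,2.4,0,0,0],[-0.02,0,2.4,0,0,0],[-0.02,0,2.4,0,0,0],[-0.02,0,2.4,0,0,0]],
])

```text
time: 6.38
position: [0.5579, -0.3224, 0.2532]
tool_rot: [0.505, 0.863, -0.0, 0.001]
ft_force: [0.5, -0.3, -1.2]
grip_width: 0.0353
grip_force: 20.0
```

```bash
python3 -c "
from h import *
st();go(.557,-.3212,.056,119.0)"
```

```text
t 6.38 grasp [ 558.2 -322.6   89.2] yaw 119.28 tilt [ 0.0017 -0.0014] F [ 0.5 -0.3 -1.2] w 35.3 gf 20.0 q [-0.7   0.74  1.5   0.    0.9  -1.21]
row [0.039, -0.006, 0.83, 0.001, 0.002, 0.005]
```

move_arm([
  [[0.03,-0.01,0.3,0,0,0],[0.03,-0.01,0.6,0,0,0],[0.03,-0.01,0.75,0,0,0],[0.03,-0.01,0.83,0,0,0],[0.03,-0.01,0.83,0,0,0],[0.03,-0.01,0.83,0,0,0]],
])

```text
time: 7.12
position: [0.5568, -0.3213, 0.2188]
tool_rot: [0.506, 0.863, 0.0, 0.0]
ft_force: [1.5, 1.5, -1.5]
grip_width: 0.0352
grip_force: 20.0
```

```bash
python3 -c "
from h import *
st();go(.557,-.3212,.0545,119.0)"
```

```text
t 7.12 grasp [ 556.9 -321.3   54.8] yaw 119.27 tilt [0.0005 0.    ] F [ 1.5  1.5 -1.5] w 35.2 gf 20.0 q [-0.7   0.79  1.51  0.    0.84 -1.21]
row [0.0, 0.005, 0.007, 0.0, 0.0, 0.005]
```

move_arm([
  [[0,0,0,0,0,0],[0,0,0,0,0,0],[0,0,0,0,0,0],[0,0,0,0,0,0],[0,0,0,0,0,0],[0,0,0,0,0,0]],
], claw=-1)

```text
time: 7.88
position: [0.5566, -0.3214, 0.2188]
tool_rot: [0.505, 0.863, -0.0, 0.0]
ft_force: [1.0, 0.4, 0.1]
grip_width: 0.0841
grip_force: 0.0
```

move_arm([
  [[0,0,-0.5,0,0,0],[0,0,-1.2,0,0,0],[0,0,-2.4,0,0,0],[0,0,-3.6,0,0,0],[0,0,-4,0,0,0],[0,0,-4,0,0,0]],
])

```text
time: 8.62
position: [0.5567, -0.3214, 0.3806]
tool_rot: [0.505, 0.863, -0.0, 0.002]
ft_force: [-0.2, 0.9, -1.1]
grip_width: 0.0868
grip_force: 0.0
```

Run:
```python
from h import *
st()
def bar(c,f,m,nm):
    p=f(c)[m]; b=near(p,.557,-.321,.06,.056,.08);rect(nm+' barrel',b);t=b[b[:,2]>.062]
    V=np.linalg.svd(t-t.mean(0))[2][0];print(np.degrees(np.arctan2(V[1],V[0])),V[2],np.percentile(b[:,2],98))
w=snap('wrist');bar(w,wcloud,w['range_z']>0,'w')
s=snap('side');bar(s,cloud,s['range_z']>0,'side')
c=snap('scene');bar(c,cloud,c['range_z']>0,'scene')
# stack: ends of slide vs stand along stand axis
a=np.radians(11.1);e=np.array([np.cos(a),np.sin(a)]);n=np.array([-e[1],e[0]])
for nm,q in (('scene',cloud(c)[c['range_z']>0]),('side',cloud(s)[s['range_z']>0])):
    q=near(q,.5555,.0365,.13,.03,.075);X=(q[:,:2]-[.5555,.0365])@e*1000;Y=(q[:,:2]-[.5555,.0365])@n*1000
    k=abs(Y)<25
    for lo in list(range(-90,-64,2))+list(range(64,90,2)):
        z=q[k&(X>=lo)&(X<lo+2),2]*1000
        print(nm,lo,len(z),np.round(np.percentile(z,[10,50,90]),1) if len(z)>3 else '')
f=lambda i,W,H:cv2.resize(i,(W,H),interpolation=cv2.INTER_CUBIC)
cv2.imwrite('pics/crop2.png',np.hstack([f(c['pixels'][150:245,275:380],398,360),f(s['pixels'][190:260,240:355],400,360)]))
```

```text
t 8.62 grasp [ 557.1 -321.7  216.6] yaw 119.28 tilt [ 0.0026 -0.0022] F [-0.2  0.9 -1.1] w 86.8 gf 0.0 q [-0.7   0.58  1.41  0.    1.15 -1.21]
w barrel 3004 c 557.2 -321.7 wh 34.4 91.3 ang 29.2 z 66.8
-61.452512944506836 0.0015912731451343106 0.06992453339790315
side barrel 1021 c 555.4 -323.5 wh 31.6 91.1 ang 28.6 z 65.3
-60.80016202856814 -0.0022901665666158026 0.06912773603135665
scene barrel 405 c 560.6 -317.7 wh 36.9 92.5 ang 31.4 z 66.9
119.34685777330395 -0.0011784394183848342 0.07229506317287303
scene -90 0 
scene -88 0 
scene -86 0 
scene -84 0 
scene -82 0 
scene -80 5 [62.7 63.6 64. ]
scene -78 13 [61.7 63.9 65.6]
scene -76 16 [63.3 64.9 66. ]
scene -74 17 [62.1 63.6 65.9]
scene -72 12 [63.6 65.  66.1]
scene -70 12 [61.8 64.1 65.7]
scene -68 20 [62.1 63.9 65.7]
scene -66 10 [62.6 63.4 65.4]
scene 64 13 [62.7 64.4 65.6]
scene 66 22 [62.3 63.7 66.6]
scene 68 19 [61.5 63.6 65.3]
scene 70 39 [57.2 60.2 64.7]
scene 72 33 [52.  58.4 66.4]
scene 74 35 [52.5 55.8 59.9]
scene 76 5 [53.9 54.7 58.2]
scene 78 20 [30.5 55.  57.5]
scene 80 82 [36.9 47.7 56.2]
scene 82 43 [41.4 49.5 56.2]
scene 84 2 
scene 86 0 
scene 88 0 
side -90 0 
side -88 0 
side -86 0 
side -84 4 [49.3 52.6 54.3]
side -82 86 [34.3 43.2 52.4]
side -80 16 [52.4 53.6 61.5]
side -78 32 [52.8 59.2 62.1]
side -76 18 [51.  60.5 62.3]
side -74 13 [60.2 61.8 62.6]
side -72 13 [61.2 62.  62.7]
side -70 8 [61.3 61.8 62.7]
side -68 12 [60.8 61.7 62.8]
side -66 11 [60.7 61.3 62.2]
side 64 0 
side 66 0 
side 68 0 
side 70 0 
side 72 0 
side 74 0 
side 76 0 
side 78 0 
side 80 0 
side 82 0 
side 84 0 
side 86 0 
side 88 0
```

View pics/crop2.png

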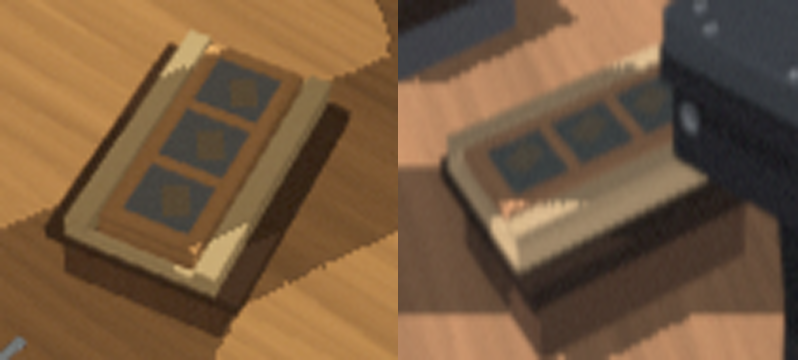

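Barrel at (0.5572, -0.3217) with its top at 70 mm and yaw 29°, so it's seated and released. The crop shows the slide between the rails, running from about -79 to +71 mm along the stand. I take the end facing the robot as open: the space in front of it is clear, while the screwdriver and canister lie at the other end.

```bash
python3 -c "
from h import *
go(.644,.0542,.150,191.1)"
```

```text
row [7.1, 6.506, 1.588, 0.001, -0.004, -1.254]
```

move_arm([
  [[1.0,0.9,0,0,0,-0.16],[2.0,1.83,0,0,0,-0.32],[3.1,2.84,0,0,0,-0.5],[4.2,3.85,0,0,0,-0.68],[5.3,4.86,0.3,0,0,-0.86],[6.2,5.7,0.8,0,0,-1.02],[6.8,6.2,1.2,0,0,-1.16],[7.1,6.5,1.5,0,0,-1.25],[7.1,6.5,1.58,0,0,-1.25],[7.1,6.5,1.58,0,0,-1.25],[7.1,6.5,1.58,0,0,-1.25],[7.1,6.5,1.58,0,0,-1.25]],
], claw=0.35)

```text
time: 10.28
position: [0.6446, 0.0526, 0.3161]
tool_rot: [-0.094, 0.996, -0.0, 0.0]
ft_force: [-0.4, 0.6, -0.4]
grip_width: 0.0284
grip_force: 0.0
```

Run:
```python
from h import *
st();go(.644,.0542,.0777,191.1)
c=snap('wrist');cv2.imwrite('pics/w3.png',c['pixels'])
p=wcloud(c);p=p[(c['range_z']>0)];a=np.radians(11.1);e=np.array([np.cos(a),np.sin(a)])
q=near(p,.5555,.0365,.13,.03,.07);X=(q[:,:2]-[.5555,.0365])@e*1000;Y=(q[:,:2]-[.5555,.0365])@[-e[1],e[0]]*1000
k=abs(Y)<25;print(X.min(),X.max(),Y.min(),Y.max())
for lo in list(range(-86,-70,2))+list(range(60,90,2)):
    z=q[k&(X>=lo)&(X<lo+2),2]*1000;print(lo,len(z),np.round(np.percentile(z,[10,50,90]),1) if len(z)>3 else '')
```

```text
t 10.28 grasp [644.8  52.5 152.1] yaw -169.2 tilt [ 0.0009 -0.0001] F [-0.4  0.6 -0.4] w 28.4 gf 0.0 q [-0.09  0.66  1.45 -0.    1.03 -1.85]
row [0.009, 0.044, 1.861, -0.0, 0.001, -0.005]
-81.59501689248154 82.85652168564835 -63.76681136331945 63.962471261533345
-86 0 
-84 0 
-82 0 
-80 0 
-78 20 [61.4 61.9 62.4]
-76 138 [61.7 62.6 63.6]
-74 148 [61.8 62.7 63.5]
-72 157 [61.8 62.9 63.9]
60 190 [61.9 62.7 63.5]
62 150 [61.9 62.8 63.6]
64 177 [61.9 62.6 63.5]
66 164 [61.9 62.8 63.7]
68 161 [61.9 62.6 63.6]
70 173 [62.  62.8 63.6]
72 52 [56.6 57.6 62.4]
74 47 [51.2 56.  56.7]
76 105 [46.  50.3 50.9]
78 254 [45.3 53.4 55.4]
80 168 [53.9 54.7 55.4]
82 30 [53.6 54.3 55.2]
84 0 
86 0 
88 0
```

View pics/w3.png

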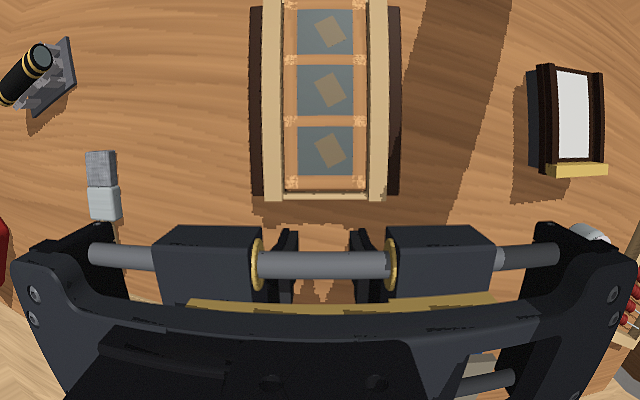

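The wrist view shows the slide at (325,90) between the rails, its back edge at row ~190, and the fingers behind it. From depth, its back end is at +72 mm and the lower slides' at about +76.

move_arm([
  [[0,0.04,0.6,0,0,0],[0,0.04,1.2,0,0,0],[0,0.04,1.6,0,0,0],[0,0.04,1.8,0,0,0],[0,0.04,1.86,0,0,0],[0,0.04,1.86,0,0,0],[0,0.04,1.86,0,0,0]],
])

```text
time: 11.2
position: [0.6445, 0.0551, 0.2419]
tool_rot: [-0.095, 0.995, -0.0, 0.001]
ft_force: [-0.3, -0.4, -0.2]
grip_width: 0.0284
grip_force: 0.0
```

```bash
python3 -c "
from h import *
st();a=np.radians(11.1)
go(.5555+.039*np.cos(a),.0367+.039*np.sin(a),.0777,191.1)"
```

```text
t 11.2 grasp [644.7  55.   77.9] yaw -169.1 tilt [ 0.0014 -0.0001] F [-0.3 -0.4 -0.2] w 28.4 gf 0.0 q [-0.09  0.76  1.49 -0.    0.89 -1.85]
row [1.297, -0.026, 0.004, -0.0, 0.001, -0.003]
```

move_arm([
  [[0.1,0,0,0,0,0],[0.2,-0.01,0,0,0,0],[0.3,-0.01,0,0,0,0],[0.4,-0.01,0,0,0,0],[0.5,-0.01,0,0,0,0],[0.6,-0.01,0,0,0,0],[0.7,-0.01,0,0,0,0],[0.7,-0.01,0,0,0,0]],
])

```text
time: 12.2
position: [0.6162, 0.0493, 0.241]
tool_rot: [-0.095, 0.995, 0.0, -0.001]
ft_force: [0.2, 0.2, 0.0]
grip_width: 0.0284
grip_force: 0.1
```

```bash
cat > chk.py <<'E'
from h import *
a=np.radians(11.1);e=np.array([np.cos(a),np.sin(a)])
st();go(.5555+.039*np.cos(a),.0367+.039*np.sin(a),.0777,191.1)
for nm in('side','scene'):
    c=snap(nm);p=cloud(c)[c['range_z']>0]
    q=near(p,.5555,.0365,.18,.03,.075);X=(q[:,:2]-[.5555,.0365])@e*1000;Y=(q[:,:2]-[.5555,.0365])@[-e[1],e[0]]*1000
    k=(abs(Y)<28)
    print(nm,[(lo,int(np.median(q[k&(X>=lo)&(X<lo+4),2]*1000))) for lo in list(range(-130,-70,4))+list(range(20,84,4)) if (k&(X>=lo)&(X<lo+4)).sum()>4])
    m=k&(X<-86)&(q[:,2]>.054)
    if m.sum()>20: print('overhang',-82-np.percentile(X[m],1),'Y',np.percentile(Y[m],[2,98]))
E
python3 chk.py
```

```text
t 12.2 grasp [616.   49.3  77. ] yaw -169.1 tilt [-0.0015  0.    ] F [0.2 0.2 0. ] w 28.4 gf 0.1 q [-0.1   0.73  1.57 -0.    0.84 -1.86]
row [0.575, -0.019, -0.016, 0.0, -0.001, -0.003]
side [(-102, 60), (-98, 61), (-94, 61), (-90, 61), (-86, 61), (-82, 49), (-78, 61), (-74, 61), (20, 61), (24, 61), (28, 61), (32, 61), (36, 61), (40, 61), (44, 61), (48, 62), (52, 66), (56, 61), (60, 64), (64, 62), (68, 63), (80, 54)]
overhang 18.01076230569936 Y [-27.20646742  26.72626935]
scene [(-102, 63), (-98, 63), (-94, 64), (-90, 64), (-86, 63), (-82, 64), (-78, 64), (-74, 63), (20, 63), (24, 62), (28, 63), (44, 63), (48, 58), (52, 58), (56, 58), (60, 57), (64, 58), (68, 59), (72, 56), (76, 54), (80, 47)]
overhang 18.81274072672322 Y [-22.55573134  26.90673586]
```

move_arm([
  [[0.1,0,-0.01,0,0,0],[0.2,-0.01,-0.01,0,0,0],[0.3,-0.01,-0.01,0,0,0],[0.4,-0.01,-0.01,0,0,0],[0.48,-0.01,-0.01,0,0,0],[0.5,-0.01,-0.01,0,0,0],[0.5,-0.01,-0.01,0,0,0]],
])

```text
time: 13.18
position: [0.5972, 0.0452, 0.2416]
tool_rot: [-0.095, 0.995, 0.0, -0.0]
ft_force: [0.1, 0.3, -0.8]
grip_width: 0.0279
grip_force: 0.0
```

```bash
python3 chk.py
```

```text
t 13.18 grasp [597.1  45.2  77.6] yaw -169.1 tilt [-0.0003 -0.    ] F [ 0.1  0.3 -0.8] w 27.9 gf 0.0 q [-0.11  0.71  1.62 -0.    0.81 -1.87]
row [0.088, -0.008, -0.002, 0.0, -0.0, -0.004]
side [(-122, 59), (-118, 61), (-114, 62), (-110, 61), (-106, 61), (-102, 61), (-98, 61), (-94, 61), (-90, 61), (-86, 61), (-82, 60), (-78, 61), (-74, 61), (20, 62), (24, 62), (28, 62), (32, 68), (36, 62), (40, 61), (44, 63), (48, 66), (52, 58), (60, 55), (64, 56), (68, 55), (72, 55), (76, 54), (80, 53)]
overhang 36.94397701646365 Y [-26.40139169  26.78964243]
scene [(-122, 63), (-118, 63), (-114, 64), (-110, 63), (-106, 63), (-102, 63), (-98, 63), (-94, 64), (-90, 63), (-86, 63), (-82, 63), (-78, 63), (-74, 64), (20, 63), (24, 63), (28, 60), (32, 58), (36, 58), (40, 58), (44, 58), (48, 59), (52, 58), (56, 57), (60, 57), (64, 57), (68, 57), (72, 55), (76, 55), (80, 47)]
overhang 38.07661965237715 Y [-21.10954135  27.02315239]
```

move_arm([
  [[-0.1,0,0,0,0,0],[-0.1,0,-0.8,0,0,0],[-0.1,0,-1.6,0,0,0],[0.9,0,-1.7,0,0,0],[1.9,0,-1.7,0,0,0],[2.9,0,-1.7,0,0,0],[3.4,-0.02,-1.7,0,0,0],[3.6,-0.02,-1.7,0,0,0],[3.6,-0.02,-1.7,0,0,0],[3.6,-0.02,-1.7,0,0,0],[3.6,-0.02,-1.7,0,0,0]],
], claw=-1)

```text
time: 14.65
position: [0.4568, 0.0172, 0.3095]
tool_rot: [-0.095, 0.995, -0.0, 0.0]
ft_force: [-0.4, -0.3, -0.3]
grip_width: 0.0871
grip_force: 0.0
```

Run:
```python
from h import *
st();go(.4559,.0172,.064,191.1)
a=np.radians(11.1);e=np.array([np.cos(a),np.sin(a)])
c=snap('wrist');p=wcloud(c)[c['range_z']>0]
q=near(p,.5555,.0365,.16,.058,.07);X=(q[:,:2]-[.5555,.0365])@e*1000;Y=(q[:,:2]-[.5555,.0365])@[-e[1],e[0]]*1000
m=X<-84;rect('overhang part',q[m]);print(X[m].min(),Y[m].min(),Y[m].max())
```

```text
t 14.65 grasp [457.   17.2 145.5] yaw -169.08 tilt [ 0.0009 -0.0001] F [-0.4 -0.3 -0.3] w 87.1 gf 0.0 q [-0.21  0.47  1.94  0.    0.74 -1.97]
row [0.025, 0.005, 2.038, -0.0, 0.001, -0.003]
overhang part 3614 c 455.9 16.3 wh 35.3 62.3 ang 11.0 z 62.6
-119.31085548150452 -31.75454959768944 30.55425472335149
```

move_arm([
  [[0.02,0.02,0.7,0,0,0],[0.02,0.02,1.4,0,0,0],[0.02,0.02,1.8,0,0,0],[0.02,0.02,2.0,0,0,0],[0.02,0.02,2.03,0,0,0],[0.02,0.02,2.03,0,0,0],[0.02,0.02,2.03,0,0,0]],
])

```text
time: 15.58
position: [0.4553, 0.0178, 0.2289]
tool_rot: [-0.095, 0.995, -0.0, 0.001]
ft_force: [0.3, 0.2, -0.6]
grip_width: 0.087
grip_force: 0.0
```

move_arm([
  [[0,0,0,0,0,0],[0,0,0,0,0,0],[0,0,0,0,0,0],[0,0,0,0,0,0],[0,0,0,0,0,0],[0,0,0,0,0,0]],
], claw=1, squeeze=40)

```text
time: 16.32
position: [0.4551, 0.0178, 0.2284]
tool_rot: [-0.095, 0.995, -0.0, 0.0]
ft_force: [-0.8, -0.3, 1.4]
grip_width: 0.0612
grip_force: 40.0
```

Run:
```python
from h import *
st()
# stage fit in wrist not visible; refit with both cams by bands
for nm in('scene','side'):
    c=snap(nm);p=cloud(c)[c['range_z']>0]
    rect(nm+' foot/all',near(p,.508,.294,.1,.03,.065)); rect(nm+' stop',near(p,.556,.307,.06,.053,.065)); 
    im=c['pixels'].astype(int)[c['range_z']>0]; w=(im.min(1)>120)&(im.max(1)-im.min(1)<40)&(np.hypot(p[:,0]-.508,p[:,1]-.294)<.08)&(abs(p[:,2]-.04)<.006);rect(nm+' white',p[w])
```

```text
t 16.32 grasp [455.1  17.8  64.4] yaw -169.1 tilt [ 0. -0.] F [-0.8 -0.3  1.4] w 61.2 gf 40.0 q [-0.21  0.63  1.99 -0.    0.52 -1.97]
scene foot/all 2052 c 506.7 294.6 wh 117.2 91.9 ang 15.2 z 42.3
scene stop 303 c 541.8 304.5 wh 44.4 87.7 ang 15.9 z 58.5
scene white 778 c 497.5 292.1 wh 84.5 51.4 ang 15.5 z 41.5
side foot/all 37 c 569.6 266.3 wh 16.9 7.8 ang 68.7 z 43.7
side stop 8 c 569.7 268.9 wh 12.4 5.4 ang 73.2 z 56.4
side white 0 c 0.0 0.0 wh 0.0 0.0 ang 0.0 z nan
  return _methods._mean(a, axis=axis, dtype=dtype,
  ret = ret.dtype.type(ret / rcount)
```

move_arm([
  [[0,0,-0.1,0,0,0],[0,0,-0.3,0,0,0],[0,0,-0.6,0,0,0],[0,0,-1.0,0,0,0],[0,0,-1.5,0,0,0],[0,0,-1.9,0,0,0],[0,0,-2.1,0,0,0],[0,0,-2.1,0,0,0],[0,0,-2.1,0,0,0]],
])

```text
time: 17.55
position: [0.4548, 0.0178, 0.3121]
tool_rot: [-0.095, 0.995, 0.0, -0.0]
ft_force: [-0.9, -0.1, -0.9]
grip_width: 0.061
grip_force: 40.0
```

Run:
```python
from h import *
st();go(.4145,.2687,.148,195.3)
c=snap('scene');p=cloud(c)[c['range_z']>0]
q=near(p,.512,.028,.11,.125,.165);rect('slide',q)
A=np.c_[q[:,:2],np.ones(len(q))];print('plane',np.linalg.lstsq(A,q[:,2],rcond=None)[0])
rect('rack',near(p,.5555,.0365,.12,.05,.068))
```

```text
t 17.55 grasp [454.7  17.9 148.1] yaw -169.1 tilt [-0.0008  0.0002] F [-0.9 -0.1 -0.9] w 61.0 gf 40.0 q [-0.21  0.46  1.94 -0.    0.74 -1.97]
row [-0.196, 6.349, 0.004, 0.0, -0.001, -0.077]
slide 1663 c 512.2 29.3 wh 153.2 83.4 ang 10.2 z 147.0
plane [-0.01381808 -0.02414871  0.15494106]
rack 2243 c 555.0 38.1 wh 168.2 98.5 ang 11.1 z 58.5
```

move_arm([
  [[-0.02,0.4,0,0,0,0],[-0.04,1.2,0,0,0,-0.01],[-0.07,2.2,0,0,0,-0.03],[-0.1,3.2,0,0,0,-0.05],[-0.13,4.2,0,0,0,-0.065],[-0.16,5.2,0,0,0,-0.077],[-0.19,5.9,0,0,0,-0.077],[-0.2,6.25,0,0,0,-0.077],[-0.2,6.35,0,0,0,-0.077],[-0.2,6.35,0,0,0,-0.077],[-0.2,6.35,0,0,0,-0.077]],
])

```text
time: 18.98
position: [0.4151, 0.268, 0.3123]
tool_rot: [-0.133, 0.991, -0.0, -0.0]
ft_force: [0.7, 0.0, 0.3]
grip_width: 0.0613
grip_force: 40.0
```

Run:
```python
from h import *
st();go(.4145,.2687,.085,195.3)
```

```text
t 18.98 grasp [415.  267.9 148.3] yaw -164.76 tilt [-0.0004 -0.0003] F [0.7 0.  0.3] w 61.3 gf 40.0 q [ 0.35  0.5   1.85 -0.    0.8  -1.49]
row [0.009, 0.022, 1.582, -0.0, -0.0, -0.001]
```

move_arm([
  [[0.01,0.02,0.4,0,0,0],[0.01,0.02,0.9,0,0,0],[0.01,0.02,1.3,0,0,0],[0.01,0.02,1.5,0,0,0],[0.01,0.02,1.55,0,0,0],[0.01,0.02,1.55,0,0,0],[0.01,0.02,1.55,0,0,0]],
])

```text
time: 19.85
position: [0.4145, 0.2694, 0.2509]
tool_rot: [-0.133, 0.991, 0.0, 0.001]
ft_force: [0.0, -0.1, -0.5]
grip_width: 0.0611
grip_force: 40.0
```

Run:
```python
from h import *
st();go(.4145,.2687,.052,195.3)
a=np.radians(15.3);e=np.array([np.cos(a),np.sin(a)]);n=np.array([-e[1],e[0]]);O=np.array([.4742,.285])
for nm in('scene','side'):
    c=snap(nm);p=cloud(c)[c['range_z']>0]
    q=near(p,.49,.29,.14,.072,.095);k=near(q,.475,.285,.1,.072,.095)
    X=(k[:,:2]-O)@e*1000;Y=(k[:,:2]-O)@n*1000
    m=(X>-20)&(X<95);print(nm,len(k),'slide far end',np.percentile(X[m],[95,99,100]),'Y',np.percentile(Y[m],[1,99]),'z',np.median(k[m][:,2]) if m.any() else 0)
    r=near(p,.51,.294,.11,.03,.065);X=(r[:,:2]-O)@e*1000;Y=(r[:,:2]-O)@n*1000;z=r[:,2]*1000
    s=(z>54);print(' stop X',np.percentile(X[s],[1,5,50,95,99]),'Y',np.percentile(Y[s&(X>76)],[1,99]),'platform X',X.min(),X.max(),'Yall',np.percentile(Y[z>36],[.5,99.5]))
c=np.load('pics/scene.npz')['pixels'];i=cv2.resize(c[190:300,370:510],(760,597),interpolation=cv2.INTER_CUBIC);cv2.imwrite('pics/s4.png',i)
```

```text
t 19.85 grasp [414.7 269.5  86.9] yaw -164.69 tilt [0.0011 0.0004] F [ 0.  -0.1 -0.5] w 61.1 gf 40.0 q [ 0.35  0.61  1.89  0.    0.64 -1.49]
row [0.006, -0.018, 0.872, 0.0, 0.001, 0.0]
scene 1823 slide far end [70.81032925 72.62261952 74.3177002 ] Y [-29.93225544  30.44733733] z 0.08571348264191384
 stop X [-9.52540587 77.94428716 85.47129819 90.90433963 91.69693026] Y [-42.00567171  43.92647284] platform X -23.385982130581397 93.08659060813599 Yall [-45.13223205  46.33701024]
side 682 slide far end [68.05524195 72.04546745 74.70241329] Y [-33.33675533  28.93900668] z 0.08333795516072331
 stop X [77.89696544 78.26537377 83.71177594 89.76126454 90.94792336] Y [-44.17010471   9.20905647] platform X -23.032426946267098 91.57197337661874 Yall [-47.66244839  39.13995238]
```

View pics/s4.png

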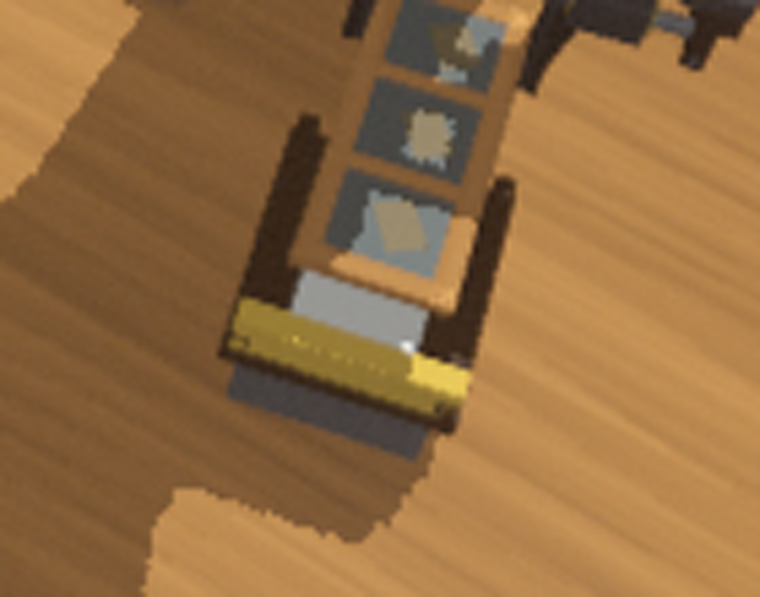

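The slide sits centred over the stage, its far end about 6 mm short of the brass stop and level. I'm lowering it.

move_arm([
  [[0,-0.01,0.3,0,0,0],[0,-0.01,0.55,0,0,0],[0,-0.01,0.7,0,0,0],[0,-0.01,0.8,0,0,0],[0,-0.01,0.86,0,0,0],[0,-0.01,0.9,0,0,0],[0,-0.01,0.93,0,0,0],[0,-0.01,0.93,0,0,0],[0,-0.01,0.93,0,0,0]],
])

```text
time: 21.08
position: [0.4144, 0.269, 0.2133]
tool_rot: [-0.133, 0.991, 0.0, 0.0]
ft_force: [-0.1, 0.2, -0.8]
grip_width: 0.0611
grip_force: 40.0
```

Run:
```python
from h import *
st();go(.4145,.2690,.0475,195.3)
c=snap('scene');p=cloud(c)[c['range_z']>0]
a=np.radians(15.3);e=np.array([np.cos(a),np.sin(a)]);n=np.array([-e[1],e[0]]);O=np.array([.4742,.285])
X=(p[:,:2]-O)@e*1000;Y=(p[:,:2]-O)@n*1000
m=(abs(Y)<28)&(abs(X)<68)&(abs(p[:,2]-.046)<.02)
print(len(p[m]),np.median(p[m,2]),np.linalg.lstsq(np.c_[X[m],Y[m],np.ones(m.sum())],p[m,2],rcond=None)[0])
```

```text
t 21.07 grasp [414.5 269.   49.3] yaw -164.69 tilt [0.0003 0.0001] F [-0.1  0.2 -0.8] w 61.1 gf 40.0 q [ 0.35  0.68  1.9   0.    0.55 -1.49]
row [-0.001, -0.001, 0.045, 0.0, 0.0, 0.0]
1352 0.04836016860938275 [-1.24515399e-05 -3.51712112e-06  4.84187469e-02]
```

Level, about 2 mm up. I'll lower the last bit, then release.

move_arm([
  [[0,0,0.02,0,0,0],[0,0,0.04,0,0,0],[0,0,0.05,0,0,0],[0,0,0.05,0,0,0],[0,0,0.05,0,0,0]],
])

```text
time: 21.75
position: [0.4144, 0.269, 0.2113]
tool_rot: [-0.133, 0.991, 0.0, 0.0]
ft_force: [-0.5, -0.3, 0.7]
grip_width: 0.0615
grip_force: 40.0
```

move_arm([
  [[0,0,0,0,0,0],[0,0,0,0,0,0],[0,0,0,0,0,0],[0,0,0,0,0,0],[0,0,0,0,0,0],[0,0,0,0,0,0]],
], claw=-1)

```text
time: 22.5
position: [0.4144, 0.269, 0.2112]
tool_rot: [-0.133, 0.991, 0.0, -0.0]
ft_force: [0.6, 0.6, -0.3]
grip_width: 0.087
grip_force: 0.0
```

move_arm([
  [[0,0,-0.5,0,0,0],[0,0,-1.2,0,0,0],[0,0,-2.2,0,0,0],[0,0,-3.2,0,0,0],[0,0,-4.0,0,0,0],[0,0,-4.0,0,0,0],[0,0,-4.0,0,0,0]],
])

```text
time: 23.38
position: [0.4139, 0.2688, 0.3706]
tool_rot: [-0.133, 0.991, -0.0, -0.001]
ft_force: [0.2, -0.6, -0.0]
grip_width: 0.0871
grip_force: 0.0
```

Run:
```python
from h import *
st()
c=snap('scene');p=cloud(c)[c['range_z']>0]
a=np.radians(15.3);e=np.array([np.cos(a),np.sin(a)]);n=np.array([-e[1],e[0]]);O=np.array([.4742,.285])
X=(p[:,:2]-O)@e*1000;Y=(p[:,:2]-O)@n*1000
m=(abs(Y)<28)&(abs(X)<66)&(abs(p[:,2]-.046)<.02)
print(m.sum(),np.median(p[m,2]),np.linalg.lstsq(np.c_[X[m],Y[m],np.ones(m.sum())],p[m,2],rcond=None)[0])
k=(abs(Y)<36)&(X<76)&(X>-110)&(abs(p[:,2]-.046)<.0055)&(p[:,2]>.044);rect('slide',p[k]);print(np.percentile(X[k],[.5,99.5]),O)
rect('rack',near(p,.5555,.0365,.12,.05,.068));rect('barrel',near(p,.557,-.321,.06,.056,.08))
cv2.imwrite('pics/f.png',c['pixels'])
```

```text
t 23.38 grasp [413.7 268.8 206.6] yaw -164.69 tilt [-0.0012 -0.0004] F [ 0.2 -0.6 -0. ] w 87.1 gf 0.0 q [ 0.35  0.4   1.79  0.    0.95 -1.49]
1305 0.04710687480407335 [-3.90149435e-06 -1.68567162e-06  4.71217746e-02]
slide 1596 c 469.9 283.9 wh 151.0 71.6 ang 13.2 z 47.1
[-78.95711472  69.22007957] [0.4742 0.285 ]
rack 2618 c 555.3 37.5 wh 168.0 117.6 ang 11.2 z 58.6
barrel 402 c 561.3 -318.1 wh 34.9 93.5 ang 30.2 z 67.4
```

View pics/f.png

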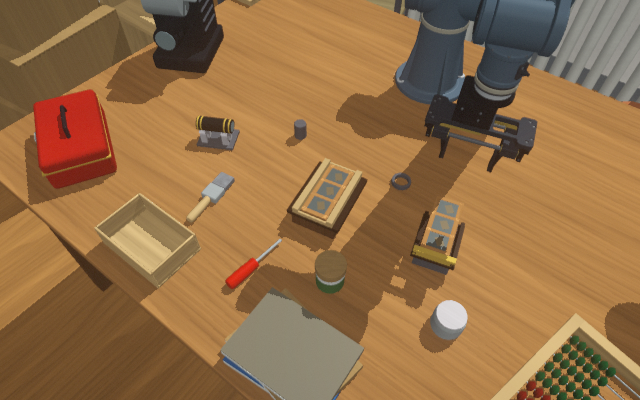

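The last picture shows the barrel in the cradle at (217,128), the slide flat between the cheeks at (440,230), the lower slides still in the rack, and the other objects where they were.

```bash
python3 -c "
from rig import *
print(hand_in())"
```

```text
the job is handed in; nothing more can be done
None
```

I handed the job in at about 23 s. The barrel is in the cradle, and the top slide lies flat on the stage, its far end about 7 mm from the stop. No verdict came back, and I inferred the rack's open end (facing the robot) because its two ends looked alike.

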